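# Seat the red feeler blade in the jeweller's spring vice

### The arm

A 7-joint arm with a two-finger parallel gripper is mounted at the origin on the work surface. World frame = base frame: x ahead of the robot, y to its left, z up, the work surface at z = 0. Lengths are in m, angles in rad, forces in N, time in s.
With the tool pointing down it reaches from about 0.4 to 0.85 m from the base axis. Payload 10.4 kg.
Tool frame: the origin (TCP) lies midway between the tips of the shut fingers; the grasp point (between the pads) lies 19 mm behind it; z points along the fingers, y is the line along which they close (so a half turn about z gives the same grasp; the last joint's range is limited). The gripper opens to 87 mm and grips with 3 to 60 N. Pads are 19 mm wide; open, the fingers measure 117 mm over their backs; the gripper's body (75 mm by 190 mm) begins 51 mm behind the grasp point.
Start: joints at [-1.198, 0.332, -0.065, 1.46, 0.022, 1.35, -0.088], TCP at [0.241, 0.577, 0.223] pointing down, gripper open.
Joint ranges: [-2.6, 2.6], [-0.5, 2.12], [-1.47, 1.34], [0.16, 2.42], [-1.27, 4.41], [0.06, 2.06], [-2.6, 2.6]. Speed limits (rad/s): [2.22, 2.22, 2.79, 2.79, 3.14, 3.14, 3.14].

### API

Orientations are given as a unit quaternion [x, y, z, w].
In Python, from bench import r gives the robot as it stands.
- The arm moves only by the tool arm_command, never from a script. Its arguments are lists of equal length, an entry for each row: "xyz": the shift along the world's x, y, z in m, a list of three; "rot": the turn, a rotation vector about the world's x, y, z in rad, a list of three. In form: {"xyz": [[tx, ty, tz], ...], "rot": [[ax, ay, az], ...]}. A call has 1 to 20 rows; each row is the pose to reach, as a shift and turn from the pose commanded when the call began; what a row does not reach only later rows make up. A row lasts 1/12 s, in which the tool goes at most 41.7 mm and 7.16 degrees, less where a joint would pass 70% of its speed; a pose out of reach is approached as far as the arm can. A call with a gripper value outside its range is refused whole. "grip" is the opening, from 0 (shut) to 1 (fully open), set as the call begins (left out, the last holds). The fingers move at their own pace and stop on an object; "squeeze" is the grip in N (left out, the last holds). Time passes only in rows, so rows that repeat a pose let the fingers close. It gives the time, the measured TCP pose, the force, the opening and the grip force at its end, in the units of the state.
- r.read_state(): the state, without advancing time (a new reading comes with each control period).
- r.camera(name): name is "side" or "top"; returns the picture (420x560x3 uint8, red, green, blue); there is no depth.
- r.camera_model(name): a dict with "fx", "fy", "cx", "cy" (pixels), "k1" (the pictures are not rectified: a ray, as slopes to the right and down, at radius r is drawn at 1 + k1 r^2 times it, then the intrinsics apply), "T" (4x4, takes a point from camera to world coordinates). Camera axes: x right, y up, looking along -z (the intrinsics and any distortion apply to the point x, -y, -z); pixel columns grow to the right and rows downward; lengths in m; the calibration is good to about 2 mm. A picture is of the moment at which its call begins. camera_model takes no time and is no camera call.
- r.close_job(): hands the job in; it is judged then, once.
Trained networks look in the newest picture that a camera, given by its name, has taken for a name from the list of things; names that differ only in an ending like _2 or _b are one class to them, and where a whole thing is asked for, a point or a joint stands for the part that bears it (a point fixed in the world has none). Each returns a list of dicts, best first, with "conf" (0 to 1); they miss things now and then, are a little off and sometimes report something else, mostly with a low value. They report only what shows in the picture. A call takes as long as a camera call. They do not tell look-alikes from the thing itself.
- r.look_for(label, camera): "at" ([x, y, z] in m, in the coordinates of the camera as it stood for that picture, good to about 4 mm: the middle of the surface that is visible of it).
- r.spot_point(label, camera): "at" ([x, y, z] in m, in the coordinates of the camera as it stood for that picture, good to about 4 mm: a listed point, or the origin of a listed thing).
The state is a dict: "time": time; "joint_positions": joint angles; "joint_vel": joint speeds; "joint_torque": joint torques, N m; "ee_pos": TCP position; "eef_rot": TCP orientation; "ft_force": force on the tool from outside, world axes, zero at the start; "torque": the same for the moment, N m; "width": finger opening in m; "grip_force": force on a finger pad.
Only numpy, scipy, OpenCV 4.12 (cv2) and the standard library are available. Lean on these libraries where they do the work, as an engineer would, in place of code of your own. Each camera call takes 0.05 s, during which the arm holds its last target. There are 200 camera calls.

### The job

Take the red-handled feeler blade out of the wooden rack and slide it straight down between the two sprung brass jaws of the vice, at the middle of their length, until past their drag you feel it stand firm on the bottom of the gap. Do not force it; let go and leave it standing there, and leave the blue and yellow blades in the rack.

Things in the scene. Friction and masses are not known exactly. Their poses are not given: they have to be found in the camera images.
- red_blade: Feeler blade, red handle, 90 g, upright in a wooden rack. Origin: centre of its lower end, z up. Steel blade 6 mm thick (x), 25 wide (y), z 0 to 55 mm, lowest 6 mm thinned to 3. Handle z 55 to 110 mm, 16 thick (x), 28 wide (y): grip across x. Hangs 55 mm deep in a loose slot, handle underside on the rack's top: lift straight over 60 mm. In the vice its x lies along the vice's x, either way round.
- blue_blade: The same with a blue handle and a blade 4 mm thick; same origin and axes; stays in the rack. The rack is fixed, 60 x 190 mm, 64 mm high; the three blades stand in a row along their y axes, 60 mm apart, in any order, handle tops 119 mm above the table: lift the red blade over them before moving sideways.
- yellow_blade: The same with a yellow handle and a blade 8 mm thick; same origin and axes; stays in the rack.
- vice: Fixed vice, grey base 160 (x) x 90 (y) x 30 mm. Origin: under its centre, z up. Two brass jaws 80 mm long (y), tops at z 70 mm, mouth 24 mm wide there, funnelling to a 4 mm gap from z 50 down to its bottom at z 30. Gap in plane x = 0. Each jaw yields up to 12 mm outward at 7 N plus 0.7 N/mm. Red blade: up to 20 N to enter, then 6 to 10 N drag, then firm stop, origin at x 0, y 0, z 30; it stays up.
Mind the look-alikes: they are no part of the job. There is more than one size of the vice; the one meant has the size given above. Of the things shaped like the red_blade, the red one is meant.

How it is judged:
By the outcome, as a careful person would: the job done as asked, in the order asked, and still so for the second after the job is handed in, with the robot touching nothing.
It also fails if it takes over 38 s, if anything falls off the work surface, if the arm or the gripper's body presses on something with over 40 N, if the wrist force passes 120 N, or if a joint passes its speed limit or range.

## Working session

There is one attempt and no reset: what is moved stays moved. The work goes in short steps, Python scripts to look and compute and a tool call to move; the robot and the scene stay as the last step left them, time stands still between calls to the robot, and variables do not carry over. Pictures are saved under pics/ and viewed, at most 10 in all, crops included, and the job is handed in when it is done.

Besides the shell and the picture viewer there is one more tool, called after "Emit:" by a JSON object that holds its "name" and its "arguments". arm_command: Moves the arm, as the interface text tells. Its arguments: {"type":"object","properties":{"xyz":{"type":"array"},"rot":{"type":"array"},"grip":{"type":"number"},"squeeze":{"type":"number"}},"required":["xyz","rot"]}

```bash
mkdir -p pics
cat > h.py <<'E'
import numpy as np, cv2
from bench import r
def world(c,p): return (r.camera_model(c)["T"]@np.r_[p,1])[:3]
def proj(c,P):
    m=r.camera_model(c);p=np.linalg.inv(m["T"])@np.r_[P,1];u=np.array([p[0],-p[1]])/-p[2]
    u=u*(1+m["k1"]*(u@u));return np.array([m["fx"]*u[0]+m["cx"],m["fy"]*u[1]+m["cy"]])
def ray(c,px,z):
    m=r.camera_model(c);d=(np.array(px,float)-[m["cx"],m["cy"]])/[m["fx"],m["fy"]];u=d.copy()
    for _ in range(20):u=d/(1+m["k1"]*(u@u))
    D=m["T"][:3,:3]@[u[0],-u[1],-1];o=m["T"][:3,3];return o+D*(z-o[2])/D[2]
E
python3 - <<'E'
from h import *
for c in("top","side"):
    im=r.camera(c);cv2.imwrite(f"pics/{c}0.png",im[:,:,::-1])
    print(c,r.camera_model(c)["T"][:3,3].round(3), r.camera_model(c)["fx"])
    for l in("red_blade","blue_blade","yellow_blade","vice"):
        for d in r.spot_point(l,c):
            w=world(c,d["at"]);print(l,round(d["conf"],2),w.round(3),proj(c,w).round())
s=r.read_state();print(s["time"],s["ee_pos"],s["eef_rot"],s["width"],s["ft_force"])
E
```

```text
top [ 0.436 -0.003  0.815] 379.7873779919032
red_blade 0.5 [ 0.386 -0.107  0.005] [337. 277.]
red_blade 0.48 [ 0.492 -0.12   0.008] [344. 226.]
blue_blade 0.68 [ 0.527 -0.234  0.01 ] [398. 211.]
yellow_blade 0.53 [ 0.504 -0.179  0.009] [372. 221.]
vice 0.98 [0.594 0.303 0.004] [149. 176.]
vice 0.82 [0.585 0.144 0.001] [222. 182.]
vice 0.66 [0.388 0.133 0.004] [223. 273.]
side [ 0.449 -0.664  0.673] 459.60279395834635
red_blade 0.59 [ 0.388 -0.107  0.   ] [224. 270.]
vice 0.78 [ 0.597  0.297 -0.005] [307. 142.]
vice 0.76 [0.388 0.131 0.001] [224. 188.]
vice 0.58 [ 0.585  0.141 -0.001] [311. 180.]
0.5 [0.24096268 0.57669185 0.22256944] [ 1.96631736e-01  9.80477414e-01  3.46691346e-05 -2.81682906e-06] 0.08659866185010899 [ 0.00435219 -0.08920019 -0.04178718]
```

View pics/top0.png

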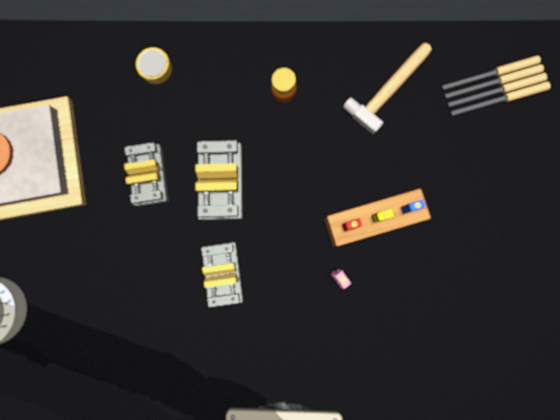

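View pics/side0.png

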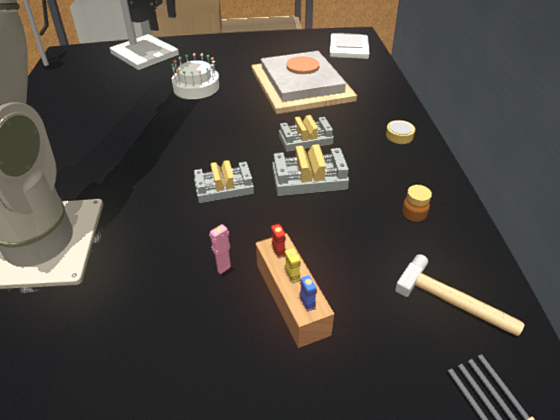

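Top view: the red blade in the rack is at about (352,225), with yellow at (385,215) and blue at (415,206). The look-alike is the pink blade standing free at (341,278), which I rule out. There are three vices: (219,180) is about 77 px, or 160 mm, long, and (145,174) and (222,275) are about 60 px, or 125 mm. I choose the red blade at (352,225) and the vice at (219,180), and check both in one crop.

Run:
```python
from h import *
t=cv2.imread("pics/top0.png");s=cv2.imread("pics/side0.png")
a=cv2.resize(t[185:250,320:440],None,fx=3.2,fy=3.2,interpolation=2)
b=cv2.resize(t[135:225,185:255],None,fx=3.2,fy=3.2,interpolation=2)
c=cv2.resize(s[215:345,245:340],None,fx=2.2,fy=2.2,interpolation=2)
d=cv2.resize(s[140:200,265:355],None,fx=4,fy=4,interpolation=2)
cv=np.zeros((600,800,3),np.uint8)
for im,x,y in((a,0,0),(b,400,0),(c,0,300),(d,400,300)): cv[y:y+im.shape[0],x:x+im.shape[1]]=im[:600-y,:800-x]
cv2.imwrite("pics/crop.png",cv)
# rack orange mask, jaws mask, handle masks
hsv=cv2.cvtColor(t,cv2.COLOR_BGR2HSV)
def comp(m,box,name):
    k=np.zeros(m.shape,np.uint8);x0,y0,x1,y1=box;k[y0:y1,x0:x1]=m[y0:y1,x0:x1]
    p=np.argwhere(k>0)[:,::-1].astype(np.float32)
    print(name,len(p),p.mean(0).round(1),[np.round(v,1) for v in cv2.minAreaRect(p)]);return p
def R(lo,hi):return cv2.inRange(hsv,lo,hi)
red=R((0,180,60),(5,255,255))|R((172,150,60),(180,255,255))
comp(red,(335,210,370,240),"red");comp(R((24,150,80),(34,255,255)),(370,200,400,230),"yel");comp(R((105,130,60),(130,255,255)),(400,195,432,220),"blue")
comp(R((6,80,60),(20,255,255)),(320,185,440,250),"rack")
comp(R((15,100,60),(35,255,255)),(190,155,245,180),"jaw1");comp(R((15,100,60),(35,255,255)),(190,180,245,200),"jaw2")
comp(R((0,0,60),(180,80,255)),(190,135,248,225),"base")
```

```text
red 64 [350.9 224.5] [array([351.8, 224.2]), array([ 7.3, 17.1]), np.float64(71.6)]
yel 154 [383.1 215. ] [array([382.7, 215. ]), array([ 9.2, 20.9]), np.float64(74.1)]
blue 90 [411.5 206.8] [array([412.9, 206.3]), array([ 6.8, 21.1]), np.float64(76.0)]
rack 2978 [375.4 217.9] [array([377.6, 217.1]), array([ 34.2, 103.1]), np.float64(73.5)]
jaw1 648 [215.7 171.6] [array([215.5, 171. ]), array([16., 43.]), np.float64(90.0)]
jaw2 499 [215.5 185.4] [array([215.5, 185.5]), array([11., 43.]), np.float64(90.0)]
base 2500 [220.2 180.8] [array([219.3, 179.3]), array([80.1, 45.8]), np.float64(89.1)]
```

View pics/crop.png

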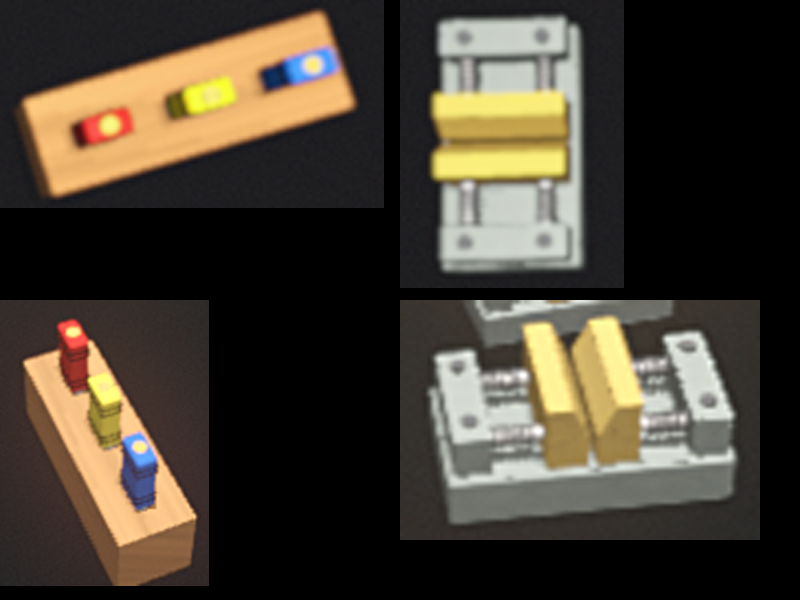

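```bash
cat > fit.py <<'E'
from h import *
from scipy.optimize import minimize
def box(x0,x1,y0,y1,z0,z1):return np.array([[a,b,c] for a in(x0,x1) for b in(y0,y1) for c in(z0,z1)])
ims={c:cv2.imread(f"pics/{c}0.png") for c in("top","side")}
cr={"top":(180,125,260,235),"side":(255,130,365,205)}
M={}
for c,im in ims.items():
    x0,y0,x1,y1=cr[c];g=im[y0:y1,x0:x1].max(2);M[c]=cv2.GaussianBlur(cv2.resize((g>70).astype(np.float32),None,fx=4,fy=4,interpolation=1),(0,0),3)
def rend(c,p):
    x,y,a,h,t=p;x0,y0,_,_=cr[c];Rz=np.array([[np.cos(a),-np.sin(a),0],[np.sin(a),np.cos(a),0],[0,0,1]]);k=np.zeros(M[c].shape,np.float32)
    for b in(box(-.08,.08,-.045,.045,0,.03),box(-.08,-.062,-.04,.04,.03,h),box(.062,.08,-.04,.04,.03,h),box(-.012-t,.012+t,-.04,.04,.03,.07)):
        q=np.array([proj(c,Rz@v+[x,y,0]) for v in b]);q=((q+.5-[x0,y0])*4-.5)
        cv2.fillConvexPoly(k,cv2.convexHull((q*16).astype(np.int32)),1.,shift=4)
    return cv2.GaussianBlur(k,(0,0),3)
if __name__=="__main__":
    for cs in(("top",),("side",),("top","side")):
        f=lambda p:sum(((rend(c,p)-M[c])**2).mean() for c in cs)
        p0=np.array([.585,.142,0,.055,.012]);S=np.vstack([p0]+[p0+d for d in np.diag([.006,.006,.06,.01,.006])])
        o=minimize(f,p0,method="Nelder-Mead",options=dict(initial_simplex=S,maxiter=250));print(cs,o.x.round(4),o.fun)
    for n,a,b in(("red",(354.06,224.06),(278.2,229.1)),("yel",(385.6,215.3),(292.3,252.7)),("blue",(417.8,205.3),(308.6,281.8))):
        print(n,ray("top",a,.119).round(4),ray("side",b,.119).round(4))
E
python3 fit.py
```

```text
Traceback (most recent call last):
  File "fit.py", line 19, in <module>
    o=minimize(f,p0,method="Nelder-Mead",options=dict(initial_simplex=S,maxiter=250));print(cs,o.x.round(4),o.fun)
  File "fit.py", line 17, in <lambda>
    f=lambda p:sum(((rend(c,p)-M[c])**2).mean() for c in cs)
               ~~~^^^^^^^^^^^^^^^^^^^^^^^^^^^^^^^^^^^^^^^^^^
  File "fit.py", line 17, in <genexpr>
    f=lambda p:sum(((rend(c,p)-M[c])**2).mean() for c in cs)
                     ~~~~^^^^^
  File "fit.py", line 12, in rend
    q=np.array([proj(c,Rz@v+[x,y,0]) for v in b]);q=((q+.5-[x0,y0])*4-.5)
                ~~~~^^^^^^^^^^^^^^^^
  File "h.py", line 5, in proj
    m=r.camera_model(c);p=np.linalg.inv(m["T"])@np.r_[P,1];u=np.array([p[0],-p[1]])/-p[2]
ValueError: time passes only in moves, steps and waits
```

```bash
sed -i 's/r\.camera_model(c)/CM(c)/g; 2a import functools\nCM=functools.lru_cache(lambda c: r.camera_model(c))' h.py; python3 fit.py
```

```text
('top',) [0.5836 0.1457 0.0439 0.0512 0.0147] 0.0025919778272509575
('side',) [0.5818 0.1448 0.0386 0.0523 0.0194] 0.1046566441655159
('top', 'side') [0.5826 0.1455 0.0419 0.0527 0.0183] 0.10861053317785263
red [ 0.4885 -0.1227  0.119 ] [ 0.4892 -0.1254  0.119 ]
yel [ 0.5055 -0.1798  0.119 ] [ 0.5071 -0.18    0.119 ]
blue [ 0.5248 -0.2379  0.119 ] [ 0.5252 -0.2404  0.119 ]
```

Top and side agree within 3 mm. The red blade is at (0.489,-0.124) with yaw 0.303, 121 mm from blue as expected. The vice is at (0.583,0.145) with yaw about 0.04. Moving above the red blade.

Emit:
{"name": "arm_command", "arguments": {"xyz": [[0.248, -0.701, 0.0], [0.248, -0.701, 0.0], [0.248, -0.701, 0.0], [0.248, -0.701, 0.0], [0.248, -0.701, 0.0], [0.248, -0.701, 0.0], [0.248, -0.701, 0.0], [0.248, -0.701, 0.0], [0.248, -0.701, 0.0], [0.248, -0.701, 0.0], [0.248, -0.701, 0.0], [0.248, -0.701, 0.0], [0.248, -0.701, 0.0], [0.248, -0.701, 0.0], [0.248, -0.701, 0.0], [0.248, -0.701, 0.0], [0.248, -0.701, 0.0], [0.248, -0.701, 0.0], [0.248, -0.701, 0.0], [0.248, -0.701, 0.0]], "rot": [[0, 0, -0.871], [0, 0, -0.871], [0, 0, -0.871], [0, 0, -0.871], [0, 0, -0.871], [0, 0, -0.871], [0, 0, -0.871], [0, 0, -0.871], [0, 0, -0.871], [0, 0, -0.871], [0, 0, -0.871], [0, 0, -0.871], [0, 0, -0.871], [0, 0, -0.871], [0, 0, -0.871], [0, 0, -0.871], [0, 0, -0.871], [0, 0, -0.871], [0, 0, -0.871], [0, 0, -0.871]], "grip": 0.6}}

```text
time: 2.17
ee_pos: [0.4889, -0.1263, 0.2225]
eef_rot: [0.593, 0.805, -0.0, 0.0]
ft_force: [-0.3, 1.0, -1.1]
width: 0.0525
grip_force: 0.0
```

Emit:
{"name": "arm_command", "arguments": {"xyz": [[0, 0, -0.035], [0, 0, -0.07], [0, 0, -0.1], [0, 0, -0.12], [0, 0, -0.135], [0, 0, -0.145], [0, 0, -0.145], [0, 0, -0.145]], "rot": [[0, 0, 0], [0, 0, 0], [0, 0, 0], [0, 0, 0], [0, 0, 0], [0, 0, 0], [0, 0, 0], [0, 0, 0]]}}

```text
time: 2.83
ee_pos: [0.489, -0.1236, 0.0779]
eef_rot: [0.592, 0.806, 0.0, -0.0]
ft_force: [0.2, -0.5, 1.5]
width: 0.0522
grip_force: 0.0
```

Run:
```python
from h import *
o=[]
for c,b in(("top",(310,175,440,270)),("side",(220,190,350,350))):
    im=r.camera(c)[:,:,::-1];x0,y0,x1,y1=b;o.append(cv2.resize(im[y0:y1,x0:x1],(390,int(390*(y1-y0)/(x1-x0))),interpolation=2))
cv=np.zeros((max(i.shape[0] for i in o),790,3),np.uint8)
for k,i in enumerate(o):cv[:i.shape[0],k*400:k*400+390]=i
cv2.imwrite("pics/g1.png",cv);s=r.read_state();print(s["time"],s["ee_pos"].round(4),s["ft_force"].round(2))
```

```text
2.9333 [ 0.4897 -0.124   0.0787] [-0.83  0.11  0.15]
```

View pics/g1.png

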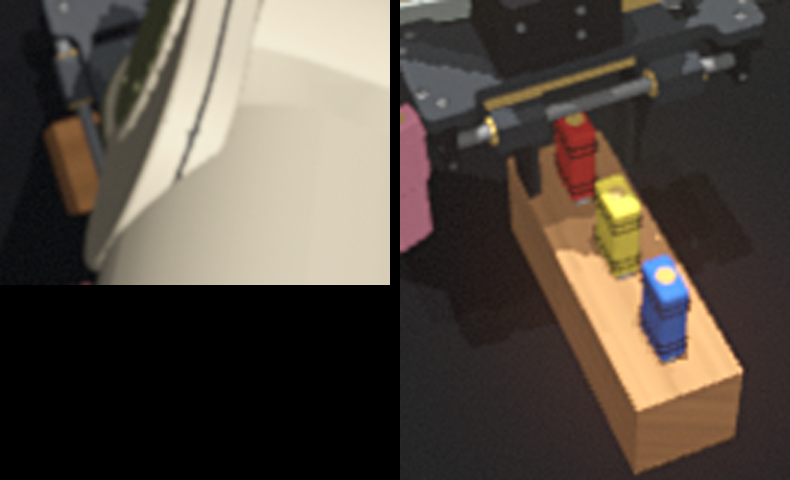

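The side crop shows the red handle, at about crop (577,155), centred between the two fingers with the other blades clear. Closing.

Emit:
{"name": "arm_command", "arguments": {"xyz": [[0, 0, 0], [0, 0, 0], [0, 0, 0], [0, 0, 0], [0, 0, 0], [0, 0, 0]], "rot": [[0, 0, 0], [0, 0, 0], [0, 0, 0], [0, 0, 0], [0, 0, 0], [0, 0, 0]], "grip": 0, "squeeze": 45}}

```text
time: 3.43
ee_pos: [0.489, -0.1243, 0.0776]
eef_rot: [0.592, 0.806, 0.0, 0.0]
ft_force: [0.5, -0.2, -0.4]
width: 0.0202
grip_force: 0.0
```

Emit:
{"name": "arm_command", "arguments": {"xyz": [[0, 0, 0], [0, 0, 0], [0, 0, 0], [0, 0, 0]], "rot": [[0, 0, 0], [0, 0, 0], [0, 0, 0], [0, 0, 0]]}}

```text
time: 3.77
ee_pos: [0.4889, -0.1243, 0.0776]
eef_rot: [0.592, 0.806, 0.0, -0.0]
ft_force: [0.1, 0.6, 0.6]
width: 0.016
grip_force: 45.0
```

Emit:
{"name": "arm_command", "arguments": {"xyz": [[0, 0, 0.01], [0, 0, 0.02], [0, 0, 0.03], [0, 0, 0.045], [0, 0, 0.06], [0, 0, 0.08], [0, 0, 0.1], [0, 0, 0.12], [0, 0, 0.14], [0, 0, 0.15], [0, 0, 0.15], [0, 0, 0.15]], "rot": [[0, 0, 0], [0, 0, 0], [0, 0, 0], [0, 0, 0], [0, 0, 0], [0, 0, 0], [0, 0, 0], [0, 0, 0], [0, 0, 0], [0, 0, 0], [0, 0, 0], [0, 0, 0]]}}

```text
time: 4.77
ee_pos: [0.489, -0.1242, 0.2276]
eef_rot: [0.592, 0.806, 0.0, 0.0]
ft_force: [0.7, 0.5, -1.9]
width: 0.0157
grip_force: 45.0
```

Run:
```python
from h import *
im=r.camera("side")[:,:,::-1];s=r.read_state();print(s["time"],s["ee_pos"].round(4),s["ft_force"].round(2),s["width"])
for c in("side",):
  for d in r.look_for("red_blade",c)+r.spot_point("red_blade",c):
    w=world(c,d["at"]);print(round(d["conf"],2),w.round(4),proj(c,w).round())
cv2.imwrite("pics/g2.png",cv2.resize(im[100:330,180:360],None,fx=2.6,fy=2.6,interpolation=2))
```

```text
4.8167 [ 0.4886 -0.1242  0.2269] [ 0.21 -0.05 -2.4 ] 0.01568809841828427
0.72 [ 0.4909 -0.1368  0.2305] [279. 182.]
0.6 [ 0.387  -0.1137  0.0723] [220. 247.]
0.89 [ 0.4877 -0.1249  0.1587] [277. 212.]
0.79 [ 0.3844 -0.1072  0.0006] [223. 270.]
```

View pics/g2.png

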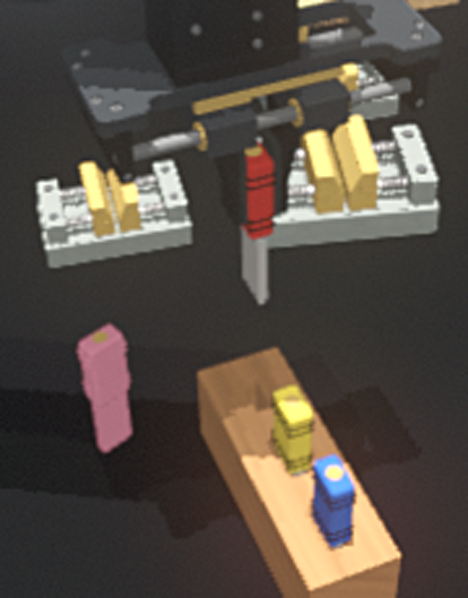

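The blade is held upright, with its lower end at crop (258,302), and yellow and blue are still in the rack. Carrying it over the vice.

Emit:
{"name": "arm_command", "arguments": {"xyz": [[0.01, 0.03, 0], [0.021, 0.06, 0], [0.0315, 0.09, 0], [0.042, 0.12, 0], [0.0525, 0.15, 0], [0.063, 0.18, 0], [0.0735, 0.21, 0], [0.084, 0.24, 0], [0.09, 0.26, 0], [0.094, 0.269, 0], [0.094, 0.269, -0.03], [0.094, 0.269, -0.06], [0.094, 0.269, -0.07], [0.094, 0.269, -0.07], [0.094, 0.269, -0.07]], "rot": [[0, 0, -0.03], [0, 0, -0.06], [0, 0, -0.09], [0, 0, -0.12], [0, 0, -0.15], [0, 0, -0.18], [0, 0, -0.21], [0, 0, -0.24], [0, 0, -0.26], [0, 0, -0.26], [0, 0, -0.26], [0, 0, -0.26], [0, 0, -0.26], [0, 0, -0.26], [0, 0, -0.26]]}}

```text
time: 6.17
ee_pos: [0.583, 0.1438, 0.158]
eef_rot: [0.692, 0.722, -0.0, 0.0]
ft_force: [-0.6, 0.5, -0.6]
width: 0.0155
grip_force: 45.0
```

Run:
```python
from h import *
im=r.camera("side")[:,:,::-1];s=r.read_state();print(s["time"],s["ee_pos"].round(4),s["eef_rot"].round(4),s["ft_force"].round(2))
for l in("red_blade","vice"):
  for d in r.spot_point(l,"side"):
    w=world("side",d["at"]);print(l,round(d["conf"],2),w.round(4),proj("side",w).round())
x,y,a=s["ee_pos"][0],s["ee_pos"][1],.04
print("TCP under z.07:",proj("side",[x,y,.07]), "origin now",proj("side",[x,y,s["ee_pos"][2]-.0686]))
cv2.imwrite("pics/v_raw.png",im)
cv2.imwrite("pics/v1.png",cv2.resize(im[95:205,255:365],None,fx=5.4,fy=5.4,interpolation=2))
```

```text
6.2167 [0.5836 0.1442 0.159 ] [6.916e-01 7.223e-01 6.000e-04 4.000e-04] [ 0.34  0.8  -0.99]
red_blade 0.87 [ 0.3892 -0.1057  0.0038] [225. 268.]
red_blade 0.82 [0.5834 0.1426 0.0919] [311. 146.]
vice 0.88 [ 5.824e-01  1.440e-01 -5.000e-04] [309. 179.]
vice 0.68 [0.3885 0.1331 0.0009] [225. 187.]
vice 0.67 [ 0.5973  0.2986 -0.001 ] [307. 140.]
TCP under z.07: [310.69341139 154.04114525] origin now [311.0200375  146.45389041]
```

View pics/v1.png

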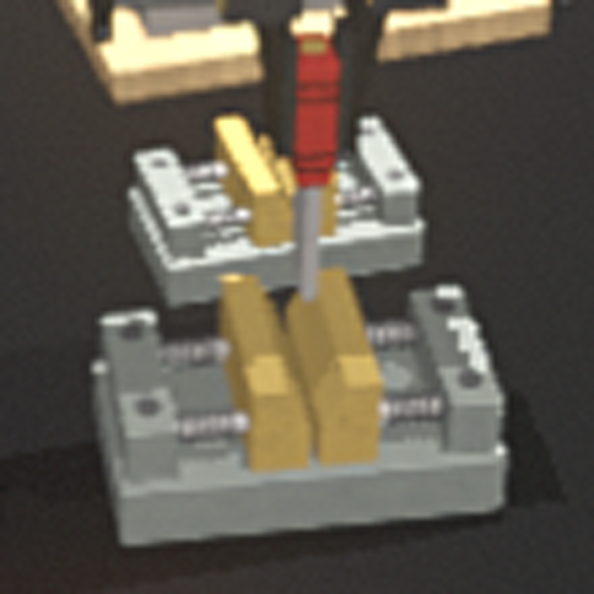

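Run:
```python
from h import *
for x,y,a in((.583,.145,.04),(.5836,.1442,.04),(.5824,.144,.04)):
    R=lambda v:[x+np.cos(a)*v[0]-np.sin(a)*v[1],y+np.sin(a)*v[0]+np.cos(a)*v[1],v[2]]
    f=lambda v:((proj("side",R(v))+.5-[255,95])*5.4).round(0)
    print([f(v) for v in((0,-.04,.03),(0,-.04,.07),(0,.04,.07),(-.08,-.045,0),(.08,-.045,0),(-.08,-.045,.03),(.08,-.045,.03))])
```

```text
[array([316., 458.]), array([320., 380.]), array([285., 264.]), array([123., 540.]), array([504., 505.]), array([122., 484.]), array([511., 449.])]
[array([317., 459.]), array([321., 381.]), array([286., 265.]), array([124., 541.]), array([506., 506.]), array([123., 485.]), array([513., 450.])]
[array([315., 460.]), array([318., 382.]), array([283., 266.]), array([121., 542.]), array([503., 506.]), array([120., 486.]), array([510., 450.])]
```

Run:
```python
from h import *
from scipy.optimize import least_squares
x,y,z=.5835,.1443,.159-.0686;a=.04
def P(v,x,y,a,z=0):return (proj("side",[x+np.cos(a)*v[0]-np.sin(a)*v[1],y+np.sin(a)*v[0]+np.cos(a)*v[1],z+v[2]])+.5-[255,95])*5.4
for n,v in(("tip",(0,-.0125,0)),("hbL",(-.008,-.014,.055)),("hbR",(.008,-.014,.055)),("dot",(0,0,.11))):print(n,P(v,x,y,a,z).round())
obs=[((0,-.04,.03),(313,465)),((-.08,-.045,0),(124,545)),((.08,-.045,0),(500,510)),((-.08,-.045,.03),(120,490)),((.08,-.045,.03),(505,455))]
o=least_squares(lambda p:np.ravel([P(v,*p)-q for v,q in obs]),[x,y,a]);print(o.x.round(4),o.fun.round(1))
```

```text
tip [310. 298.]
hbL [296. 185.]
hbR [337. 182.]
dot [315.  39.]
[0.5813 0.1415 0.0447] [ 0.1 -1.1 -4.3  1.4  2.  -0.4 -1.4  0.3  3.6 -1.3]
```

The blade hangs where the TCP says it does. The vice measures about 1 mm less in x and y than commanded, so I correct that and descend to just above the narrow gap.

Emit:
{"name": "arm_command", "arguments": {"xyz": [[-0.001, -0.001, -0.005], [-0.001, -0.001, -0.012], [-0.001, -0.001, -0.018], [-0.001, -0.001, -0.023], [-0.001, -0.001, -0.028], [-0.001, -0.001, -0.031], [-0.001, -0.001, -0.033], [-0.001, -0.001, -0.035], [-0.001, -0.001, -0.035]], "rot": [[0, 0, 0], [0, 0, 0], [0, 0, 0], [0, 0, 0], [0, 0, 0], [0, 0, 0], [0, 0, 0], [0, 0, 0], [0, 0, 0]]}}

```text
time: 7.07
ee_pos: [0.5819, 0.1437, 0.1223]
eef_rot: [0.691, 0.723, -0.0, -0.0]
ft_force: [0.6, -0.2, -1.8]
width: 0.0159
grip_force: 45.0
```

Emit:
{"name": "arm_command", "arguments": {"xyz": [[0, 0, -0.0015], [0, 0, -0.003], [0, 0, -0.0045], [0, 0, -0.006], [0, 0, -0.0075], [0, 0, -0.009], [0, 0, -0.009]], "rot": [[0, 0, 0], [0, 0, 0], [0, 0, 0], [0, 0, 0], [0, 0, 0], [0, 0, 0], [0, 0, 0]]}}

```text
time: 7.65
ee_pos: [0.5825, 0.1438, 0.1149]
eef_rot: [0.691, 0.722, 0.001, 0.0]
ft_force: [-3.1, -0.5, 10.7]
width: 0.0155
grip_force: 45.0
```

Emit:
{"name": "arm_command", "arguments": {"xyz": [[0, 0, -0.0015], [0, 0, -0.003], [0, 0, -0.0045], [0, 0, -0.005], [0, 0, -0.005]], "rot": [[0, 0, 0], [0, 0, 0], [0, 0, 0], [0, 0, 0], [0, 0, 0]]}}

```text
time: 8.07
ee_pos: [0.5827, 0.144, 0.1097]
eef_rot: [0.691, 0.722, 0.001, 0.0]
ft_force: [-2.2, -0.1, 6.5]
width: 0.0155
grip_force: 45.0
```

Emit:
{"name": "arm_command", "arguments": {"xyz": [[-0.0005, 0, -0.0015], [-0.0005, 0, -0.003], [-0.0005, 0, -0.0045], [-0.0005, 0, -0.006], [-0.0005, 0, -0.007], [-0.0005, 0, -0.007]], "rot": [[0, 0, 0], [0, 0, 0], [0, 0, 0], [0, 0, 0], [0, 0, 0], [0, 0, 0]]}}

```text
time: 8.57
ee_pos: [0.5823, 0.144, 0.1026]
eef_rot: [0.691, 0.722, 0.001, 0.0]
ft_force: [-1.1, 1.3, 5.0]
width: 0.0157
grip_force: 45.0
```

Run:
```python
from h import *
im=r.camera("side")[:,:,::-1];s=r.read_state();print(s["time"],s["ee_pos"].round(4),s["ft_force"].round(2))
for l in("red_blade","vice"):
  for d in r.spot_point(l,"side"):
    w=world("side",d["at"]);print(l,round(d["conf"],2),w.round(4))
cv2.imwrite("pics/v2.png",cv2.resize(im[120:195,265:355],None,fx=7,fy=7,interpolation=2))
```

```text
8.6167 [0.5823 0.144  0.1026] [-0.92 -0.32  6.15]
red_blade 0.83 [ 0.3893 -0.1052  0.003 ]
red_blade 0.49 [0.5832 0.1429 0.0342]
vice 0.95 [ 0.3877  0.1316 -0.0005]
vice 0.94 [0.5822 0.1404 0.    ]
vice 0.92 [ 0.596   0.2988 -0.003 ]
```

View pics/v2.png

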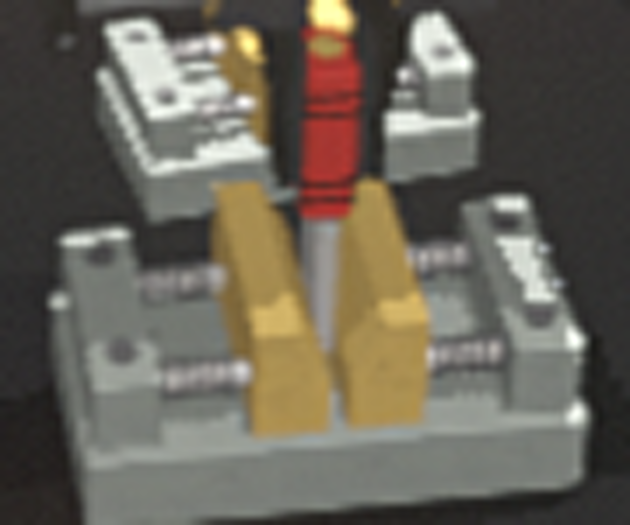

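Run:
```python
from h import *
from scipy.optimize import least_squares
def P(v,x,y,a):return (proj("side",[x+np.cos(a)*v[0]-np.sin(a)*v[1],y+np.sin(a)*v[0]+np.cos(a)*v[1],v[2]])+.5-[265,120])*7
ob=[((0,-.04,.03),(337,430)),((-.08,-.045,.03),(83,466)),((.08,-.045,.03),(583,420))]
o=least_squares(lambda p:np.ravel([P(v,*p)-q for v,q in ob]),[.582,.143,.043]);print("vice",o.x.round(4),o.fun.round(1))
print("far/near top",P((0,.04,.07),*o.x).round(),P((0,-.04,.07),*o.x).round())
z0=.1026-.0686
hb=[((-.008,-.014,.055+z0),(300,214)),((.008,-.014,.055+z0),(354,217))]
q=least_squares(lambda p:np.ravel([P(v,p[0],p[1],.043)-w for v,w in hb]),[.582,.143]);print("blade",q.x.round(4),q.fun.round(1))
im=cv2.imread("pics/side0.png").astype(int).max(2)
for c in(285,300,320,335):print(c,im[176:200,c])   # base front edge rows
print([[P((dx,-.045,z),.5825,.143,.043).__truediv__(7)+[264.5,119.5] for dx in(-.05,0,.05)] for z in(0,.03)])
```

```text
vice [0.5803 0.1391 0.0457] [-3.1  1.4 -1.6 -0.1  4.8 -2. ]
far/near top [292. 178.] [339. 330.]
blade [0.5818 0.146 ] [ 1.4  3.7 -1.4 -3.7]
285 [111 115 116 114 113 111 113 163 224 204 133 114 117 118 116 116 115 115
 107  66  49  53  55  52]
300 [143 148 116 131 179 200 222 220 189 120 113 116 116 113 115 114 115 112
  50  49  53  53  52  54]
320 [157 158 157 156 173 224 205 123 110 112 113 112 114 112 117 115  52  50
  53  50  52  52  52  50]
335 [195 225 221 215 170 173 118 112 116 114 114 111 112 113  93  49  46  50
  51  47  50  51  48  48]
[[array([290.56948452, 193.88322936]), array([312.80342416, 191.77250241]), array([334.79886883, 189.69185843])], [array([290.6585364 , 183.50362151]), array([313.34086983, 181.39989672]), array([335.772838  , 179.33338356])]]
```

The blade is in the gap and balanced between the jaws, at crop (320,280). The readings put it 0 to 2 mm too far in +y, so I trim 1 mm while continuing down to the stop.

Emit:
{"name": "arm_command", "arguments": {"xyz": [[0, -0.0005, -0.001], [0, -0.001, -0.002], [0, -0.001, -0.003], [0, -0.001, -0.003]], "rot": [[0, 0, 0], [0, 0, 0], [0, 0, 0], [0, 0, 0]]}}

```text
time: 9.05
ee_pos: [0.5823, 0.1434, 0.0997]
eef_rot: [0.691, 0.723, 0.001, 0.0]
ft_force: [-0.8, 2.0, 6.4]
width: 0.0156
grip_force: 45.0
```

Emit:
{"name": "arm_command", "arguments": {"xyz": [[0, 0, -0.0007], [0, 0, -0.001], [0, 0, -0.001]], "rot": [[0, 0, 0], [0, 0, 0], [0, 0, 0]]}}

```text
time: 9.3
ee_pos: [0.5824, 0.1433, 0.0988]
eef_rot: [0.691, 0.723, 0.001, 0.0]
ft_force: [-0.8, 1.1, 7.9]
width: 0.0158
grip_force: 45.0
```

Emit:
{"name": "arm_command", "arguments": {"xyz": [[0, 0, -0.0005], [0, 0, -0.001], [0, 0, -0.001]], "rot": [[0, 0, 0], [0, 0, 0], [0, 0, 0]]}}

```text
time: 9.55
ee_pos: [0.5826, 0.1433, 0.0985]
eef_rot: [0.691, 0.723, 0.002, 0.0]
ft_force: [-2.7, 0.7, 13.3]
width: 0.0159
grip_force: 45.0
```

Emit:
{"name": "arm_command", "arguments": {"xyz": [[0, 0, -0.0005], [0, 0, -0.0005]], "rot": [[0, 0, 0], [0, 0, 0]]}}

```text
time: 9.72
ee_pos: [0.5826, 0.1433, 0.0985]
eef_rot: [0.691, 0.722, 0.002, 0.0]
ft_force: [-4.6, 0.3, 17.6]
width: 0.0157
grip_force: 45.0
```

It is a firm stop: z held at 0.0985, the expected depth, while the force rose from 8 to 18 N. I'll ease off the load, open and withdraw.

Emit:
{"name": "arm_command", "arguments": {"xyz": [[0, 0, 0.001], [0, 0, 0.001]], "rot": [[0, 0, 0], [0, 0, 0]]}}

```text
time: 9.88
ee_pos: [0.5825, 0.1433, 0.0985]
eef_rot: [0.691, 0.723, 0.001, 0.0]
ft_force: [-1.4, 0.4, 10.5]
width: 0.0157
grip_force: 45.0
```

Emit:
{"name": "arm_command", "arguments": {"xyz": [[0, 0, 0], [0, 0, 0], [0, 0, 0], [0, 0, 0], [0, 0, 0], [0, 0, 0]], "rot": [[0, 0, 0], [0, 0, 0], [0, 0, 0], [0, 0, 0], [0, 0, 0], [0, 0, 0]], "grip": 0.6}}

```text
time: 10.38
ee_pos: [0.5814, 0.1427, 0.0969]
eef_rot: [0.691, 0.722, -0.0, -0.0]
ft_force: [0.5, 1.0, -0.4]
width: 0.0473
grip_force: 0.0
```

Emit:
{"name": "arm_command", "arguments": {"xyz": [[0, 0, 0.01], [0, 0, 0.03], [0, 0, 0.06], [0, 0, 0.09], [0, 0, 0.12], [0, 0, 0.14], [-0.03, 0.02, 0.15], [-0.06, 0.05, 0.15], [-0.08, 0.08, 0.15], [-0.1, 0.11, 0.15], [-0.12, 0.14, 0.15], [-0.15, 0.17, 0.15], [-0.17, 0.2, 0.15], [-0.17, 0.2, 0.15], [-0.17, 0.2, 0.15]], "rot": [[0, 0, 0], [0, 0, 0], [0, 0, 0], [0, 0, 0], [0, 0, 0], [0, 0, 0], [0, 0, 0], [0, 0, 0], [0, 0, 0], [0, 0, 0], [0, 0, 0], [0, 0, 0], [0, 0, 0], [0, 0, 0], [0, 0, 0]]}}

```text
time: 11.63
ee_pos: [0.41, 0.3445, 0.2477]
eef_rot: [0.69, 0.724, 0.0, -0.0]
ft_force: [0.3, -1.0, 0.4]
width: 0.0521
grip_force: 0.0
```

Run:
```python
from h import *
o=[]
for c,b in(("top",(175,120,265,240)),("side",(250,90,360,200))):
    im=r.camera(c)[:,:,::-1];x0,y0,x1,y1=b;o.append(cv2.resize(im[y0:y1,x0:x1],(390,int(390*(y1-y0)/(x1-x0))),interpolation=2))
    for l in("red_blade","vice"):
      for d in r.spot_point(l,c):
        w=world(c,d["at"]);print(c,l,round(d["conf"],2),w.round(4))
cv=np.zeros((max(i.shape[0] for i in o),790,3),np.uint8)
for k,i in enumerate(o):cv[:i.shape[0],k*400:k*400+390]=i
cv2.imwrite("pics/f.png",cv);s=r.read_state();print(s["time"],s["ee_pos"].round(4),s["ft_force"].round(2))
```

```text
top red_blade 0.67 [0.587  0.1457 0.0278]
top red_blade 0.61 [ 0.3855 -0.1078  0.0058]
top vice 0.72 [0.3915 0.1312 0.006 ]
top vice 0.6 [ 0.5843  0.1461 -0.0009]
side red_blade 0.81 [ 0.3904 -0.1055 -0.0024]
side red_blade 0.53 [0.5798 0.1438 0.0306]
side vice 0.94 [0.3881 0.1324 0.    ]
side vice 0.93 [ 0.5836  0.141  -0.0007]
side vice 0.57 [ 0.5967  0.2975 -0.0041]
11.9333 [0.4124 0.3416 0.2473] [0.19 0.36 0.12]
```

View pics/f.png

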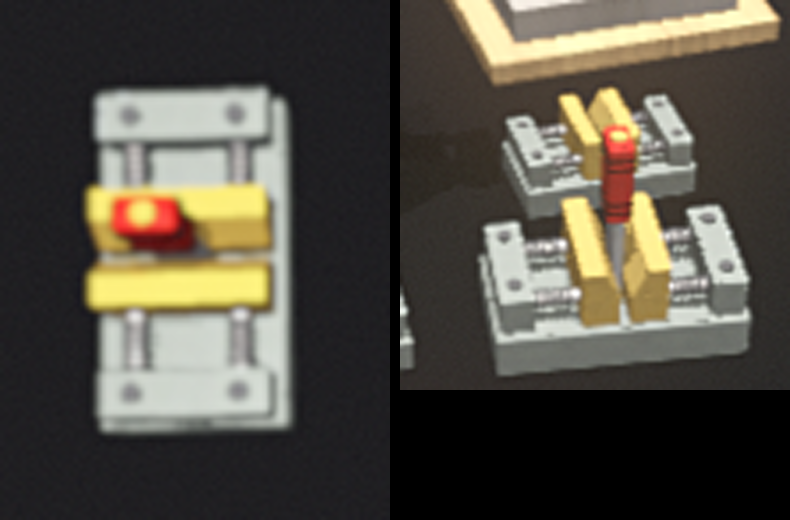

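It stands upright in the vice: in the crop, the top-camera dot is at (145,212) and the side view is vertical. One numeric centring check before handing in.

Run:
```python
from h import *
print(ray("top",(175+145/4.333-.5,120+212/4.333-.5),.14).round(4))
print(ray("side",(250+(618-400)/3.545-.5,90+136/3.545-.5),.14).round(4))
# jaw ends, top cam, z=.07: left/right ends of lower jaw top
f=lambda x,y,z=.07:ray("top",(175+x/4.333-.5,120+y/4.333-.5),z).round(4)
print(f(87,268),f(270,263),f(88,190),f(268,186))
```

```text
[0.5836 0.1446 0.14  ]
[0.5815 0.1414 0.14  ]
[0.5723 0.1859 0.07  ] [0.5758 0.1012 0.07  ] [0.6089 0.1869 0.07  ] [0.6119 0.1032 0.07  ]
```

```bash
python3 -c "
from bench import r
print(r.close_job())"
```

```text
the job is handed in; nothing more can be done
None
```

The red blade is standing in the large vice, firm on the bottom of the gap and within about 1 mm of the middle of the jaws; blue and yellow were left in the rack, and I handed the job in at about 12 s without seeing a verdict.

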